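# Turn a meter cover over with the lifter

### The arm

A 6-joint arm with a two-finger parallel gripper is mounted at the origin on the work surface. World frame = base frame: x ahead of the robot, y to its left, z up, the work surface at z = 0. Lengths are in m, angles in degrees, forces in N, time in s.
With the tool pointing down it reaches from about 0.4 to 0.825 m from the base axis. Payload 7 kg.
Tool frame: the origin (TCP) lies midway between the tips of the shut fingers; the grasp point (between the pads) lies 19 mm behind it; z points along the fingers, y is the line along which they close (so a half turn about z gives the same grasp; the last joint's range is limited). The gripper opens to 88 mm and grips with 3 to 60 N. Pads are 19 mm wide; open, the fingers measure 130 mm over their backs; the gripper's body (78 mm by 193 mm) begins 47 mm behind the grasp point.
Start: joints at [-59.811, 20.546, 0.682, 0, -70.136, -16.507], TCP at [0.16, -0.656, 0.227] pointing down, gripper open.
Joint ranges: [-176.03, 176.03], [-82.01, 121.73], [-58.28, 71.71], [-173.87, 95.51], [-174.79, -0.11], [-173.66, 173.66]. Speed limits (degrees/s): [136.94, 136.94, 172.46, 180, 180, 180].

### API

Orientations are given as [roll, pitch, yaw] about the fixed x, y, z axes, in that order (R = Rz(yaw) Ry(pitch) Rx(roll)).
In Python, from plant import r, eyes, workorder gives the robot as it stands.
- The arm moves only by the tool step_arm, never from a script. Its argument "plan" is a list of rows, each a list of 5 numbers: the shift along the tool's x, y, z each as a share of 25 cm, from -1 to 1, then the turn about the tool's z as a share of 60 degrees, from -1 to 1, then the finger opening in mm, from 0 to 87.6. In form: [[x, y, z, turn, jaw], ...]. A call has 1 to 12 rows; each row is the pose to reach, as a shift and turn from the pose commanded when the call began, along the tool's axes at that moment; what a row does not reach only later rows make up. A row lasts 1/12 s, in which the tool goes at most 41.7 mm and 7.16 degrees, less where a joint would pass 70% of its speed; a pose out of reach is approached as far as the arm can. A call with a number of a shift or a turn outside -1 to 1 is refused whole. A call with a gripper value outside its range is refused whole. The fingers move at their own pace and stop on an object; "newtons" is the grip in N (left out, the last holds). Time passes only in rows, so rows that repeat a pose let the fingers close. It gives the time, the measured TCP pose, the force, the opening and the grip force at its end, in the units of the state.
- r.get_state(): the state, without advancing time (a new reading comes with each control period).
- eyes.capture(name): name is "scene" or "top"; returns the picture (384x512x3 uint8, red, green, blue); there is no depth.
- eyes.camera_model(name): a dict with "fov_y" (degrees; the focal length in pixels is half the picture's height over the tangent of half this angle, whatever the lens; pixels are square), "cx", "cy" (the principal point, pixels), "k1" (the pictures are not rectified: a ray, as slopes to the right and down, at radius r is drawn at 1 + k1 r^2 times it, then the intrinsics apply), "world_to_cam" (4x4, takes a point from world to camera coordinates). Camera axes: x right, y up, looking along -z (the intrinsics and any distortion apply to the point x, -y, -z); pixel columns grow to the right and rows downward; lengths in m; the calibration is good to about 2 mm. A picture is of the moment at which its call begins. camera_model takes no time and is no camera call.
- workorder.close_job(): hands the job in; it is judged then, once.
The state is a dict: "time_s": time; "joints": joint angles; "qd": joint speeds; "joint_torque": joint torques, N m; "tcp_pos": TCP position; "eef_rot": TCP orientation; "contact_force": force on the tool from outside, world axes, zero at the start; "moment": the same for the moment, N m; "gripper_width": finger opening in m; "gripper_force": force on a finger pad.
Only numpy, scipy, OpenCV 4.12 (cv2) and the standard library are available. Lean on these libraries where they do the work, as an engineer would, in place of code of your own. Each camera call takes 0.05 s, during which the arm holds its last target. There are 200 camera calls.

### The job

Pick up the lifter by its handle, work its blade under the round meter cover on the turning station until it is against the edge of the raised rubber pad, and flip the cover over that edge with a turn of the wrist, so that it lies flat side up on the rubber pad. Do not touch the cover with the gripper or any part of the arm, do not push the thin blade hard against the station, and leave the other things where they are. Then lay the lifter back flat along the middle of its felt mat.

Things in the scene. Friction and masses are not known exactly. Their poses are not given: they have to be found in the camera images.
- station: Turning station: fixed flat steel plate, x -170 to +145, y -100 to +100 mm, 10 mm thick. Origin on its underside; x is the feed direction, z up. At negative x is the bare smooth bed (top at z = 10 mm) with the cover; at positive x lies a hard black rubber pad, clamped firmly. Pressing the lifter on the station or its pad with more than 25 N is too hard.
- station_bed (a point): Point on the bed's top face 10 mm above the station's origin, axes as the station's. The pad is 110 (x) x 140 (y) mm, 10 mm thick (top 20 mm above the station's origin). Its near face, straight along y and 10 mm high, is the stop; it lies somewhere between x = -30 and +30 mm of this point, is not measured and must be felt or seen.
- cover: Loose round aluminium cover, about 0.11 kg, 76 mm across: a 6 mm disc, flat below with a bevelled rim (3 mm high, 6.5 mm inwards), on top a round step 54 mm across, 4 mm high. Origin at the centre of the flat side; z points from flat to stepped side: up at the start, down when turned over. It starts 5 to 85 mm short of the stop and slides easily when pushed.
- lifter: Hand lifter, 0.15 kg; x points to the blade tip, z up, as it lies. Steel blade 95 mm long (x 50 to 145 mm), 60 wide, 1.6 thick, underside at z = 0; sloping shank; black handle along x from -80 to +30 mm, 18 mm wide (y), z 28 to 50 mm; a heel at x = -72 mm reaches down to z = 0, so it rests on blade and heel. Origin at blade-underside level below the grip point.
- lifter_grip (a point): Where to hold the lifter: middle of the handle, 39 mm above the lifter's origin, 145 mm behind the blade tip. The handle is gripped across y, and the fingers may lean along x.
- lifter_tip (a point): Middle of the blade's front edge, on its underside; axes as the lifter's. Held with the handle end raised by only about 5 degrees, the edge slides under the cover best; steeper, it jams. Drawn back 10 to 15 mm from the stop before turning, it lets the cover's far edge drop against the stop instead of riding up over it.
- lifter_mid (a point): Middle of the lifter's length at blade-underside level (32.5 mm ahead of its origin).
- mat: Grey felt mat for the lifter, fixed, 270 mm (x) by 140 mm (y), 3 mm thick. Origin at the middle of its underside. The lifter starts on it, lying roughly along its x axis.
- gasket: Bystander: black rubber ring 44 mm across, 4 mm high, on the station's bed near a corner. Origin under its centre.
- bolt: Bystander: bolt standing on its head, 29 mm high, at the side edge of the station. Origin under its centre.
- tape: Bystander: roll of white tape, 90 mm across, 22 mm high, on the bench. Origin under its centre.
- jar: Bystander: white jar, 60 mm across, 80 mm high, on the bench. Origin under its centre.
- carton: Bystander: cardboard box 100 x 80 x 60 mm on the bench. Origin under its centre.
- housing0: Bystander: white meter housing, 110 mm across, 112 mm high, with a side neck reaching 92 mm from its axis. Origin under its centre.
- housing1: Bystander: a second such meter housing, nearer the robot on its right. Origin under its centre.
Mind the look-alikes: they are no part of the job. There is more than one size of the cover; the job needs the largest.

How it is judged (in metres and radians):
On the way, in this order (a step that is already met when the one before it is completed fails the run):
1. the lifter is picked up from its mat (height (world z) of lifter_grip above 0.07 m and contact force between the fingers and lifter above 1 N), for 0.2 s.
2. the blade is right under the cover, the cover's centre at least 24 mm behind the blade tip, its near edge raised (contact force between lifter and cover above 0.1 N and angle between cover's own z axis and vertical above 0.06 rad and x of cover in the frame of lifter_tip between -0.06 and -0.024 m), for 0.2 s.
3. the cover is turned over (angle between cover's own z axis and vertical above 2.9 rad), for 0.2 s.
At the end, for the whole second after the job is handed in: Cover at rest upside down (0.1 rad) on the pad: centre -15 to 125 mm from the station's origin in feed direction, within 70 mm across, flat side 26-34 mm above station underside. Lifter at rest, level (0.08 rad), on its mat: middle within 50 mm along, 45 mm across, aligned to 0.45 rad (angle between cover's own z axis and vertical above 3.04 rad and x of cover in the frame of station between -0.015 and 0.125 m and y of cover in the frame of station between -0.07 and 0.07 m and z of cover in the frame of station between 0.026 and 0.034 m and linear speed of each of cover, lifter below 0.02 m/s and x of lifter_mid in the frame of mat between -0.05 and 0.05 m and y of lifter_mid in the frame of mat between -0.045 and 0.045 m and angle between the x axis of lifter and the x axis of mat, either way round below 0.45 rad and angle between lifter's own z axis and vertical below 0.08 rad and height (world z) of lifter below 0.008 m); the robot touches nothing.
It fails at once if the gripper or arm touches the cover (contact force between any of the fingers, the arm and cover above 0.3 N).
It fails at once if the lifter is pressed on the station with more than 25 N (contact force between lifter and station above 25 N).
It fails at once if a bystander is moved by more than 30 mm (distance of any of gasket, bolt, tape, jar, carton, housing0, housing1 from where it was at the start of the episode above 0.03 m).
It also fails if it takes over 72 s, if anything falls off the work surface, if the arm or the gripper's body presses on something with over 40 N, if the wrist force passes 120 N, or if a joint passes its speed limit or range.

## Working session

There is one attempt and no reset: what is moved stays moved. The work goes in short steps, Python scripts to look and compute and a tool call to move; the robot and the scene stay as the last step left them, time stands still between calls to the robot, and variables do not carry over. Pictures are saved under pics/ and viewed, at most 10 in all, crops included, and the job is handed in when it is done.

Besides the shell and the picture viewer there is one more tool, called after "Call:" in YAML: its name, and indented under it one key for each argument. step_arm: Moves the arm, as the interface text tells. Its arguments: {"type":"object","properties":{"plan":{"type":"array"},"newtons":{"type":"number"}},"required":["plan"]}

```bash
mkdir -p pics; ls
cat > h.py <<'E'
import numpy as np, cv2
from plant import r, eyes, workorder
def ray(name,u,v):
    m=eyes.camera_model(name); T=np.array(m['world_to_cam']); f=192/np.tan(np.radians(m['fov_y']/2))
    K=np.array([[f,0,m['cx']],[0,f,m['cy']],[0,0,1.]])
    x,y=cv2.undistortPoints(np.array([[[u,v]]],float),K,np.array([m['k1'],0,0,0,0.]))[0,0]
    R=T[:3,:3]; return -R.T@T[:3,3], R.T@np.array([x,-y,-1.])
def on(name,u,v,z):
    o,d=ray(name,u,v); return o+d*(z-o[2])/d[2]
def two(a,b):
    (o1,d1),(o2,d2)=ray('scene',*a),ray('top',*b)
    s=np.linalg.lstsq(np.c_[d1,-d2],o2-o1,rcond=None)[0]
    p,q=o1+s[0]*d1,o2+s[1]*d2; return (p+q)/2,np.linalg.norm(p-q)
def proj(name,P):
    m=eyes.camera_model(name); T=np.array(m['world_to_cam']); f=192/np.tan(np.radians(m['fov_y']/2))
    c=T[:3,:3]@np.array(P)+T[:3,3]; s=np.array([c[0],-c[1]])/-c[2]; s=s*(1+m['k1']*(s@s)); return f*s+[m['cx'],m['cy']]
E
python3 - <<'E'
from h import *
np.set_printoptions(precision=4,suppress=True)
s=r.get_state(); print(s)
for n in('scene','top'):
    im=eyes.capture(n); np.save(f'pics/{n}0.npy',im)
    cv2.imwrite(f'pics/{n}0.png',cv2.resize(im[:,:,::-1],None,fx=1.5,fy=1.5,interpolation=cv2.INTER_CUBIC)); m=eyes.camera_model(n);print(m)
E
```

```text
pics
{'time_s': 0.0, 'joints': array([-59.8112,  20.5913,   0.6341,  -0.0217, -70.1359, -16.5081]), 'qd': array([-0.1365,  0.0523,  0.0197,  0.1209, -0.0021, -0.0084]), 'joint_torque': array([ -0.0005, -58.271 ,  29.3049,   6.9971,   0.0067,  -0.0001]), 'tcp_pos': array([ 0.1595, -0.6554,  0.2256]), 'eef_rot': array([ 179.9049,   -0.0069, -166.3267]), 'contact_force': array([ 0.0451, -0.9982,  0.7428]), 'moment': array([ 0.0313, -0.039 , -0.0065]), 'gripper_force': 0.0, 'gripper_width': 0.08769086209550808}
{'fov_y': 44.42942584706803, 'cx': 252.84405413988978, 'cy': 194.22781119471617, 'k1': 0.04839391846730449, 'world_to_cam': array([[-0.7865,  0.6175, -0.0075,  0.4115],
       [-0.5322, -0.6716,  0.5154,  0.2599],
       [ 0.3132,  0.4094,  0.8569, -1.5853],
       [ 0.    ,  0.    ,  0.    ,  1.    ]])}
{'fov_y': 51.7349379916621, 'cx': 251.8280352681925, 'cy': 190.75235562495033, 'k1': -0.014207711831485337, 'world_to_cam': array([[-0.0601, -0.9982,  0.0029,  0.0292],
       [ 0.9762, -0.0582,  0.2091, -0.5394],
       [-0.2085,  0.0154,  0.9779, -1.0202],
       [ 0.    ,  0.    ,  0.    ,  1.    ]])}
```

View pics/scene0.png

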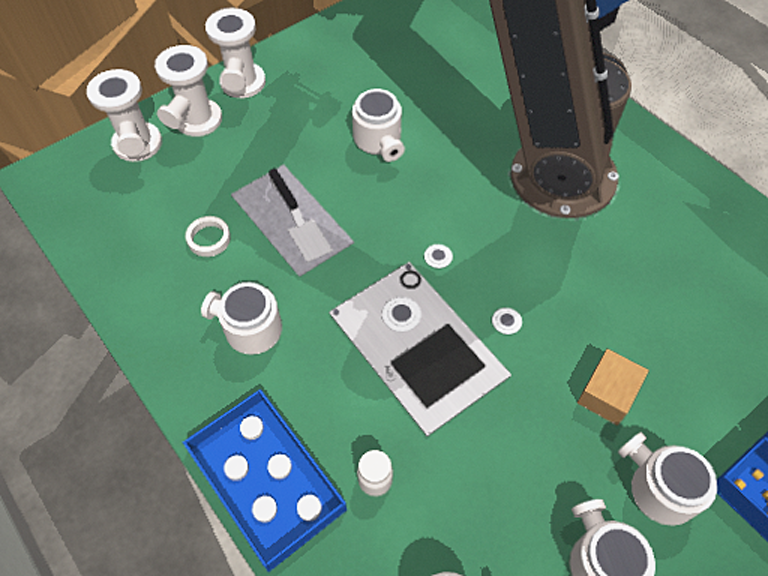

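View pics/top0.png

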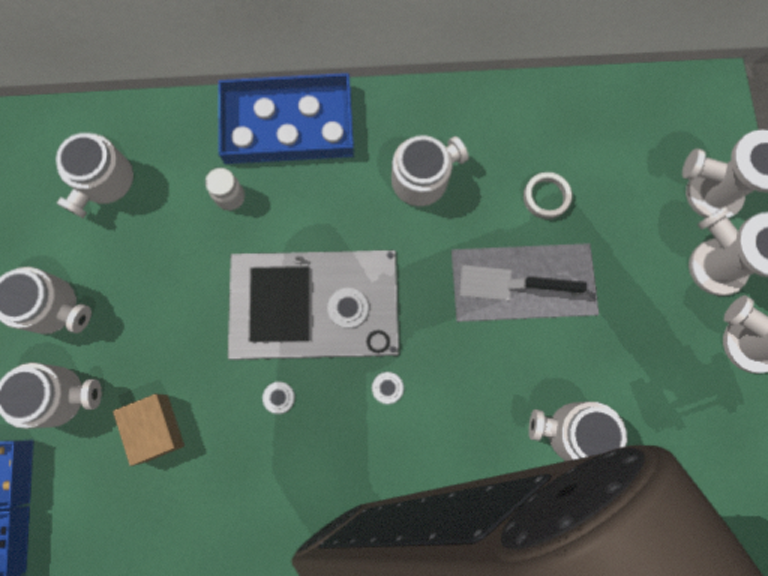

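```bash
cat > m.py <<'E'
from h import *
np.set_printoptions(precision=4,suppress=True)
T=np.load('pics/top0.npy'); S=np.load('pics/scene0.npy')
def blobs(im,roi,lo,hi,amin=30,sat=60):
    x0,y0,x1,y1=roi; c=im[y0:y1,x0:x1]; h=cv2.cvtColor(c,cv2.COLOR_RGB2HSV)
    m=((h[...,2]>=lo)&(h[...,2]<=hi)&(h[...,1]<sat)).astype(np.uint8)
    out=[]
    for k in cv2.findContours(m,cv2.RETR_EXTERNAL,cv2.CHAIN_APPROX_NONE)[0]:
        if cv2.contourArea(k)>amin: k=k+np.array([[x0,y0]]); out.append((cv2.contourArea(k),cv2.minAreaRect(k)))
    return sorted(out,key=lambda t:-t[0])[:4]
def show(n,l,b):
    print(n,l); 
    for a,(c,wh,an) in b: print('  area %.0f c (%.1f,%.1f) wh %.1f %.1f'%(a,*c,*wh), np.round(cv2.boxPoints((c,wh,an)),1).tolist())
show('top','pad',blobs(T,(158,170,215,235),0,55,amin=300,sat=256))
show('scene','pad',blobs(S,(255,210,330,280),0,55,amin=300,sat=256))
show('top','handle',blobs(T,(340,178,400,205),0,50,sat=256))
show('scene','handle',blobs(S,(170,108,205,145),0,55,sat=256))
show('top','station',blobs(T,(140,155,280,250),115,255,sat=40,amin=1000))
show('scene','station',blobs(S,(215,170,345,295),115,255,sat=40,amin=1000))
show('top','mat+blade',blobs(T,(295,155,405,220),70,255,sat=50))
show('scene','mat',blobs(S,(150,105,240,187),70,255,sat=50))
show('top','blade',blobs(T,(303,172,352,206),140,255,sat=50))
show('scene','blade',blobs(S,(185,135,225,180),150,255,sat=50))
show('top','coverdark',blobs(T,(218,190,248,220),0,120,sat=256))
show('scene','coverdark',blobs(S,(253,195,283,222),0,120,sat=256))
a=cv2.resize(T[150:260,140:420,::-1],None,fx=2.85,fy=2.85,interpolation=cv2.INTER_CUBIC)
b=cv2.resize(S[105:290,145:345,::-1],None,fx=1.7,fy=1.7,interpolation=cv2.INTER_CUBIC)
c=cv2.resize(S[165:225,230:310,::-1],None,fx=5,fy=4.5,interpolation=cv2.INTER_CUBIC)
o=np.zeros((600,800,3),np.uint8); o[:a.shape[0],:a.shape[1]]=a[:,:800]
b=b[:600-a.shape[0]]; o[a.shape[0]:a.shape[0]+b.shape[0],:b.shape[1]]=b
c=c[:600-a.shape[0]]; o[a.shape[0]:a.shape[0]+c.shape[0],380:380+c.shape[1]]=c
cv2.imwrite('pics/crop0.png',o)
E
python3 m.py
```

```text
top pad
  area 1681 c (186.0,202.5) wh 47.0 38.0 [[167.0, 179.0], [205.0, 179.0], [205.0, 226.0], [167.0, 226.0]]
scene pad
  area 1684 c (291.5,242.6) wh 37.9 49.4 [[260.5, 241.39999389648438], [300.79998779296875, 212.89999389648438], [322.6000061035156, 243.89999389648438], [282.29998779296875, 272.29998779296875]]
top handle
  area 194 c (370.0,189.8) wh 38.4 6.3 [[350.6000061035156, 191.0], [351.20001220703125, 184.6999969482422], [389.3999938964844, 188.5], [388.79998779296875, 194.8000030517578]]
scene handle
  area 133 c (188.3,125.9) wh 29.7 5.7 [[178.0, 114.9000015258789], [182.89999389648438, 111.80000305175781], [198.60000610351562, 137.0], [193.8000030517578, 140.0]]
top station
  area 7366 c (207.8,202.7) wh 70.3 113.4 [[150.1999969482422, 169.0], [263.5, 166.0], [265.3999938964844, 236.3000030517578], [152.0, 239.3000030517578]]
scene station
  area 6744 c (279.6,228.7) wh 108.5 69.4 [[218.6999969482422, 207.8000030517578], [273.0, 164.6999969482422], [340.5, 249.60000610351562], [286.20001220703125, 292.79998779296875]]
top mat+blade
  area 4434 c (349.4,187.8) wh 48.
[... 298 characters left out ...]
6999969482422, 160.89999389648438], [202.6999969482422, 188.39999389648438]]
top blade
  area 650 c (327.4,188.4) wh 41.2 20.4 [[305.70001220703125, 195.89999389648438], [308.29998779296875, 175.60000610351562], [349.20001220703125, 181.0], [346.5, 201.1999969482422]]
scene blade
  area 1396 c (204.5,157.0) wh 44.0 39.0 [[185.0, 135.0], [224.0, 135.0], [224.0, 179.0], [185.0, 179.0]]
top coverdark
  area 121 c (231.3,204.4) wh 12.3 13.0 [[223.1999969482422, 200.60000610351562], [235.5, 196.5], [239.39999389648438, 208.1999969482422], [227.10000610351562, 212.3000030517578]]
scene coverdark
  area 89 c (267.5,208.0) wh 10.0 11.0 [[262.0, 203.0], [273.0, 203.0], [273.0, 213.0], [262.0, 213.0]]
```

View pics/crop0.png

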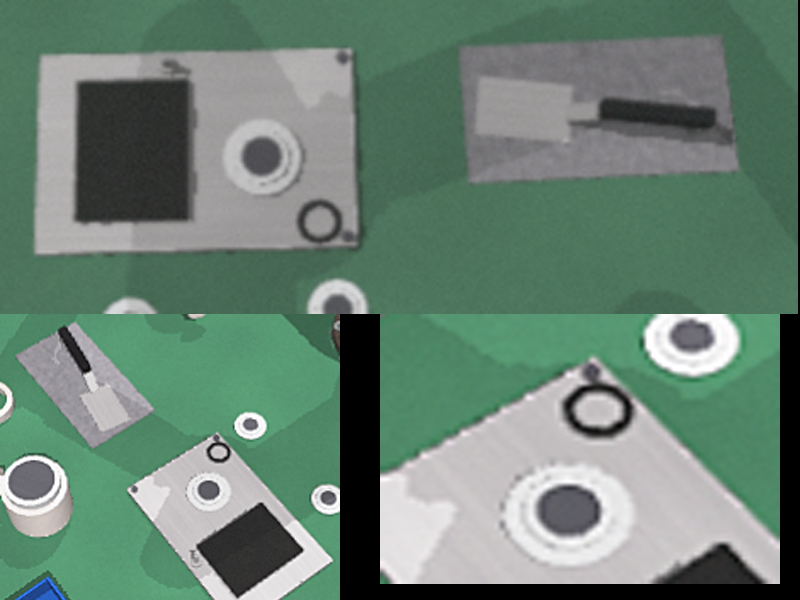

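```bash
cat > m2.py <<'E'
from h import *
np.set_printoptions(precision=4,suppress=True)
print('handle centre 2view',two((188.3,125.9),(370.0,189.8)))
print('handle rear',two((180,113),(389.5,191.8)),'front',two((197,139),(350.6,189.0)))
for q in [(307.7,177),(306.3,197.4),(339.3,199.8),(341,179.8)]: print('blade',on('top',*q,.0046))
for q in [(202.7,188.4),(235.7,160.9),(186.5,101.8),(153.4,129.3)]: print('mat s',on('scene',*q,.003))
for q in [(300.4,165.7),(396.2,161.4),(398.4,209.9),(302.6,214.2)]: print('mat t',on('top',*q,.003))
for q in [(218.7,207.8),(273,164.7),(340.5,249.6),(286.2,292.8)]: print('st s',on('scene',*q,.01))
for q in [(152,239.3),(150.2,169),(263.5,166),(265.4,236.3)]: print('st t',on('top',*q,.01))
for q in [(167,179),(206,179),(206,226),(167,226)]: print('pad t',on('top',*q,.02))
for q in [(260.5,241.4),(300.8,212.9),(322.6,243.9),(282.3,272.3)]: print('pad s',on('scene',*q,.02))
print('cover 2view',two((267.5,208),(231.3,204.4)), on('top',231.3,204.4,.02),on('scene',267.5,208,.02))
print('bolt',on('top',202,175,.01))
print('gasket',on('top',140+320/2.85,150+220/2.85,.012))
E
python3 m2.py
```

```text
handle centre 2view (array([ 0.5277, -0.3315,  0.0373]), np.float64(0.0004976773987909642))
handle rear (array([ 0.5196, -0.3854,  0.0434]), np.float64(0.006428426888740557)) front (array([ 0.5337, -0.2786,  0.0283]), np.float64(0.0035099163886371056))
blade [ 0.5822 -0.1669  0.0046]
blade [ 0.5228 -0.1576  0.0046]
blade [ 0.5103 -0.2508  0.0046]
blade [ 0.5683 -0.2619  0.0046]
mat s [ 0.6185 -0.1274  0.003 ]
mat s [ 0.4773 -0.1465  0.003 ]
mat s [ 0.4607 -0.4493  0.003 ]
mat s [ 0.6141 -0.4174  0.003 ]
mat t [ 0.6175 -0.149   0.003 ]
mat t [ 0.614  -0.4293  0.003 ]
mat t [ 0.4715 -0.416   0.003 ]
mat t [ 0.4755 -0.1431  0.003 ]
st s [ 0.6221 -0.0382  0.01  ]
st s [ 0.3971 -0.058   0.01  ]
st s [0.4325 0.2837 0.01  ]
st s [0.6336 0.2854 0.01  ]
st t [0.4294 0.2805 0.01  ]
st t [0.6315 0.2841 0.01  ]
st t [ 0.621  -0.0418  0.01  ]
st t [ 0.419  -0.0336  0.01  ]
pad t [0.5964 0.2343 0.02  ]
pad t [0.5898 0.1239 0.02  ]
pad t [0.4562 0.1287 0.02  ]
pad t [0.4626 0.2364 0.02  ]
pad s [0.5962 0.1283 0.02  ]
pad s [0.4466 0.1297 0.02  ]
pad s [0.4641 0.2424 0.02  ]
pad s [0.6074 0.2372 0.02  ]
cover 2view (array([0.5125, 0.0562, 0.0195]), np.float64(0.0004622612459550104)) [0.5126 0.056  0.02  ] [0.5125 0.0566 0.02  ]
bolt [0.6048 0.136  0.01  ]
gasket [0.4462 0.0012 0.012 ]
```

Run:
```python
from h import *
np.set_printoptions(precision=3,suppress=True)
# same objects in both views: dark top discs
for n,s,t in [('near housing',(377,105),(600,433)),('far housing',(248,304),(424,160)),('tower?a',(115,88),(762,160)),('tower?b',(181,65),(766,243))]:
    print(n,two(np.array(s)/1.5,np.array(t)/1.5))
for q in [(714,193),(719,265),(757,338)]: print('tower base',on('top',q[0]/1.5,q[1]/1.5,0))
def rot(yaw): c,s=np.cos(np.radians(yaw)),np.sin(np.radians(yaw)); return np.array([[c,s],[s,-c]])
R=rot(-166.33); print(R.T@(np.array([.5247,-.360])-[.16,-.656])/.25)
```

```text
near housing (array([ 0.258, -0.35 ,  0.105]), np.float64(0.007982073244221113))
far housing (array([ 0.756, -0.098,  0.106]), np.float64(0.006269453199780751))
tower?a (array([ 0.699, -0.673,  0.168]), np.float64(0.0014259143391654764))
tower?b (array([ 0.553, -0.654,  0.164]), np.float64(0.0018840065278492993))
tower base [ 0.702 -0.684  0.   ]
tower base [ 0.555 -0.667  0.   ]
tower base [ 0.41  -0.714  0.   ]
[-1.697  0.806]
```

Call:
step_arm:
  plan:
    - [-1,0.8,0,-0.9,87]
    - [-1,0.8,0,-0.9,87]
    - [-1,0.8,0,-0.9,87]
    - [-1,0.8,0,-0.9,87]
    - [-1,0.8,0,-0.9,87]
    - [-1,0.8,0,-0.9,87]
    - [-1,0.8,0,-0.9,87]
    - [-1,0.8,0,-0.9,87]
    - [-1,0.8,0,-0.9,87]
  newtons: 50

```text
time_s: 0.85
tcp_pos: [0.3577, -0.399, 0.2267]
eef_rot: [-180.0, 0.0, -111.8]
contact_force: [-0.4, 0.2, -0.6]
gripper_width: 0.0871
gripper_force: 0.0
```

```bash
cat >> h.py <<'E'
def go(target,yaw,pos=None,cur=None):
    s=r.get_state(); p=np.array(s['tcp_pos'] if pos is None else pos); y=s['eef_rot'][2] if cur is None else cur
    c,n=np.cos(np.radians(y)),np.sin(np.radians(y)); R=np.array([[c,n,0],[n,-c,0],[0,0,-1.]])
    print('t',s['time_s'],'pos',np.round(p,4),'yaw %.2f'%y,'jaw',round(s['gripper_width'],4),'row',np.round(R.T@(np.array(target)-p)/.25,3),'turn %.3f'%(-(yaw-y)/60),'F',np.round(s['contact_force'],1))
E
python3 - <<'E'
from h import *
for i in range(2): go([.5247,-.360,.023],-98)
print(r.get_state()['joints'])
E
```

```text
t 0.85 pos [ 0.3577 -0.399   0.2267] yaw -111.84 jaw 0.0871 row [-0.393 -0.562  0.815] turn -0.231 F [-0.4  0.2 -0.6]
t 0.85 pos [ 0.3577 -0.399   0.2267] yaw -111.84 jaw 0.0871 row [-0.393 -0.562  0.815] turn -0.231 F [-0.4  0.2 -0.6]
[-2.71821389e+01  7.41248997e+00 -1.68484572e+01 -4.94295074e-02
 -6.56983427e+01  5.35912230e+00]
```

Call:
step_arm:
  plan:
    - [-0.39,-0.56,0.2,-0.23,87]
    - [-0.39,-0.56,0.2,-0.23,87]
    - [-0.39,-0.56,0.3,-0.23,87]
    - [-0.39,-0.56,0.4,-0.23,87]
    - [-0.39,-0.56,0.5,-0.23,87]
    - [-0.39,-0.56,0.5,-0.23,87]
    - [-0.39,-0.56,0.5,-0.23,87]

```text
time_s: 1.43
tcp_pos: [0.5203, -0.3638, 0.0965]
eef_rot: [179.5, 0.1, -98.5]
contact_force: [-0.5, 0.6, 0.1]
gripper_width: 0.0869
gripper_force: 0.0
```

Run:
```python
from h import *
go([.5247,-.360,.023],-98)
a=eyes.capture('top');b=eyes.capture('scene')
o=np.zeros((600,800,3),np.uint8)
o[:300,:]=cv2.resize(a[150:240,280:430,::-1],(800,300)) if 0 else cv2.resize(a[140:230,240:480,::-1],(800,300))
o[300:,:400]=cv2.resize(b[90:180,150:270,::-1],(400,300))
cv2.imwrite('pics/grip.png',o)
```

```text
t 1.4333 pos [ 0.5203 -0.3638  0.0965] yaw -98.49 jaw 0.0869 row [-0.018 -0.015  0.294] turn -0.008 F [-0.5  0.6  0.1]
```

View pics/grip.png

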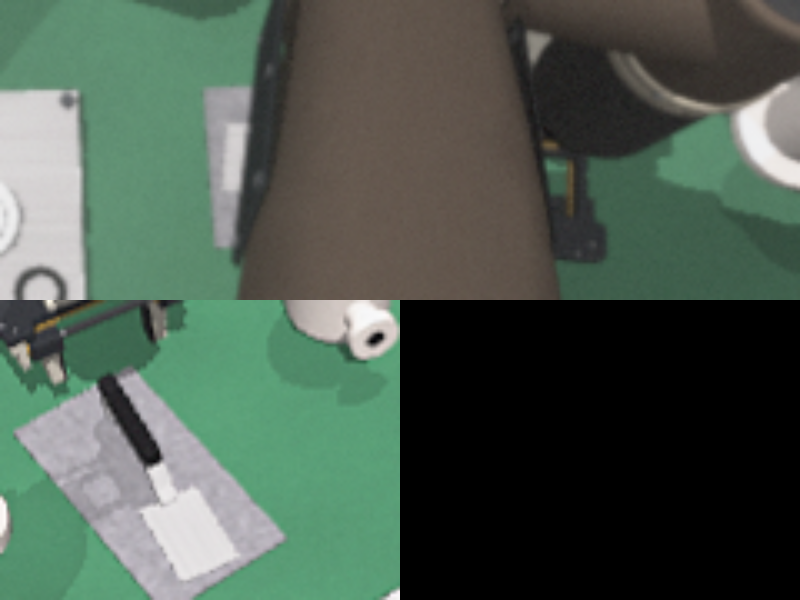

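Call:
step_arm:
  plan:
    - [-0.02,-0.015,0.15,-0.01,87]
    - [-0.02,-0.015,0.24,-0.01,87]
    - [-0.02,-0.015,0.29,-0.01,87]
    - [-0.02,-0.015,0.29,-0.01,40]
    - [-0.02,-0.015,0.29,-0.01,10]
    - [-0.02,-0.015,0.29,-0.01,10]
    - [-0.02,-0.015,0.29,-0.01,10]
    - [-0.02,-0.015,0.29,-0.01,10]
    - [-0.02,-0.015,0.29,-0.01,10]
    - [-0.02,-0.015,0.29,-0.01,10]
    - [-0.02,-0.015,0.29,-0.01,10]
    - [-0.02,-0.015,0.29,-0.01,10]
  newtons: 6

```text
time_s: 2.53
tcp_pos: [0.5263, -0.3609, 0.0291]
eef_rot: [-180.0, -0.0, -97.9]
contact_force: [-0.2, 0.2, 0.4]
gripper_width: 0.0323
gripper_force: 0.0
```

Call:
step_arm:
  plan:
    - [0,0,0.022,0,10]
    - [0,0,0.022,0,10]
    - [0,0,0.022,0,10]
    - [0,0,0.022,0,10]
    - [0,0,0.022,0,10]
  newtons: 6

```text
time_s: 2.95
tcp_pos: [0.5262, -0.3609, 0.0233]
eef_rot: [180.0, 0.0, -97.9]
contact_force: [0.2, -0.2, -1.1]
gripper_width: 0.018
gripper_force: 6.0
```

Call:
step_arm:
  plan:
    - [0,0,-0.02,0,10]
    - [0,0,-0.04,0,10]
    - [0,0,-0.06,0,10]
    - [0,0,-0.07,0,10]
    - [0,0,-0.07,0,10]
    - [0,0,-0.07,0,10]
  newtons: 5

```text
time_s: 3.45
tcp_pos: [0.5266, -0.3611, 0.0416]
eef_rot: [-179.9, -0.0, -97.9]
contact_force: [0.1, -0.5, -1.0]
gripper_width: 0.0178
gripper_force: 5.0
```

Run:
```python
from h import *
go([.5247,-.360,.023],-98); print(r.get_state()['moment'])
b=eyes.capture('scene')
cv2.imwrite('pics/droop.png',cv2.resize(b[95:185,150:250,::-1],(660,594),interpolation=cv2.INTER_CUBIC))
```

```text
t 3.45 pos [ 0.5266 -0.3611  0.0416] yaw -97.92 jaw 0.0178 row [-0.003  0.008  0.075] turn 0.001 F [ 0.1 -0.5 -1. ]
[-0.06302779  0.03487909 -0.03630577]
```

View pics/droop.png

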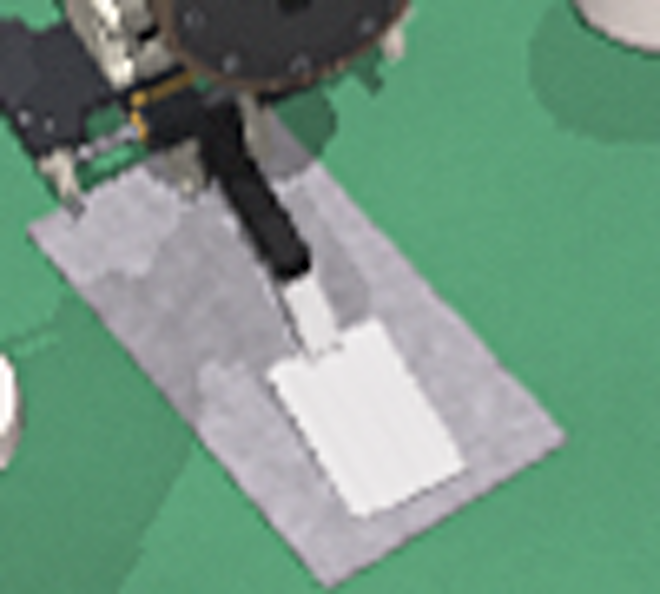

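Call:
step_arm:
  plan:
    - [0,0,0,0,10]
    - [0,0,0,0,10]
    - [0,0,-0.06,0,10]
    - [0,0,-0.12,0,10]
    - [0,0,-0.18,0,10]
    - [0,0,-0.24,0,10]
    - [0,0,-0.3,0,10]
    - [0,0,-0.3,0,10]
    - [0,0,-0.3,0,10]
    - [0,0,-0.3,0,10]
  newtons: 60

```text
time_s: 4.33
tcp_pos: [0.5256, -0.3606, 0.115]
eef_rot: [179.9, 0.0, -97.9]
contact_force: [-0.5, 1.0, -1.7]
gripper_width: 0.018
gripper_force: 60.0
```

Run:
```python
from h import *
np.set_printoptions(precision=4,suppress=True)
for q in [(205.3,173.0),(220.2,165.5)]: print(on('scene',*q,.004))
go([.5247,-.360,.023],-98); print(r.get_state()['moment'])
b=eyes.capture('scene')
cv2.imwrite('pics/lift.png',cv2.resize(b[95:195,150:270,::-1],(720,600),interpolation=cv2.INTER_CUBIC))
```

```text
[ 0.5799 -0.1682  0.004 ]
[ 0.5267 -0.1622  0.004 ]
t 4.3333 pos [ 0.5256 -0.3606  0.115 ] yaw -97.94 jaw 0.018 row [-0.002  0.004  0.368] turn 0.001 F [-0.5  1.  -1.7]
[-0.0157  0.1564  0.0437]
```

View pics/lift.png

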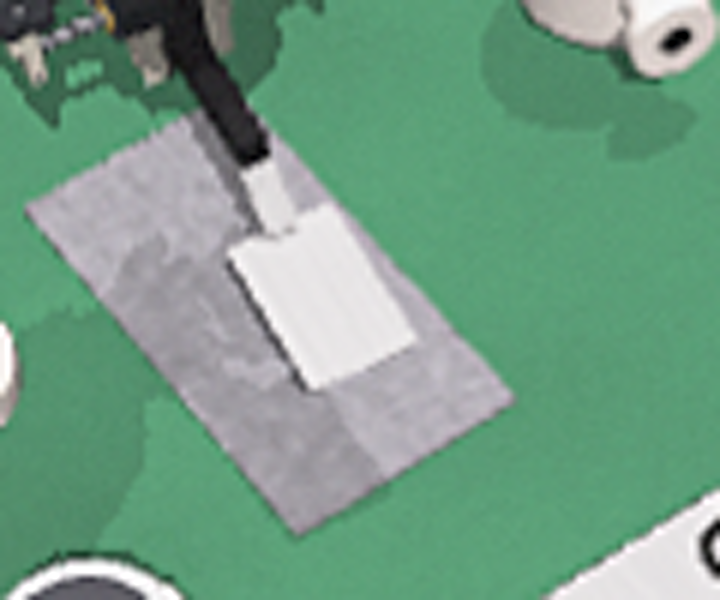

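Run:
```python
from h import *
print(proj('scene',[.5523,-.165,.078]))
go([.5036,-.204,.075],-92)
```

```text
[211.10554677 155.2741488 ]
t 4.3833 pos [ 0.5254 -0.3606  0.1147] yaw -97.93 jaw 0.0175 row [-0.608  0.173  0.159] turn -0.099 F [-0.2 -0.1 -1.5]
```

Call:
step_arm:
  plan:
    - [-0.15,0.04,0,-0.03,10]
    - [-0.3,0.08,0,-0.06,10]
    - [-0.45,0.13,0,-0.1,10]
    - [-0.6,0.173,0,-0.1,10]
    - [-0.608,0.173,0.08,-0.1,10]
    - [-0.608,0.173,0.16,-0.1,10]
    - [-0.608,0.173,0.16,-0.1,10]
    - [-0.608,0.173,0.16,-0.1,10]
    - [-0.608,0.173,0.16,-0.1,10]
    - [-0.608,0.173,0.16,-0.1,10]

```text
time_s: 5.22
tcp_pos: [0.5049, -0.205, 0.0768]
eef_rot: [-180.0, -0.0, -92.0]
contact_force: [0.0, -0.5, -2.2]
gripper_width: 0.0179
gripper_force: 60.0
```

```bash
cat > look.py <<'E'
from h import *; import sys
np.set_printoptions(precision=4,suppress=True)
b=eyes.capture('scene'); go([.5036,-.204,.0486],-92); np.save('pics/last.npy',b)
x,y=214,160
cv2.imwrite('pics/%s.png'%sys.argv[1],cv2.resize(b[y-10:y+100,x-10:x+120,::-1],(709,600),interpolation=cv2.INTER_CUBIC))
E
python3 look.py bed
```

```text
t 5.2667 pos [ 0.5049 -0.205   0.0768] yaw -91.96 jaw 0.0175 row [-0.004  0.005  0.113] turn 0.001 F [ 0.  -0.5 -1.8]
```

View pics/bed.png

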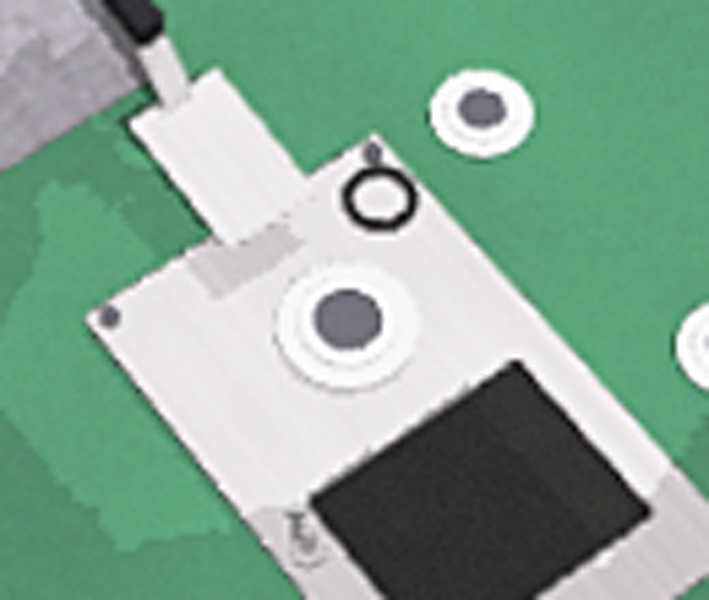

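Call:
step_arm:
  plan:
    - [0,0,0.05,0,10]
    - [0,0,0.09,0,10]
    - [0,0,0.1,0,10]
    - [0,0,0.104,0,10]
    - [0,0,0.104,0,10]
    - [0,0,0.104,0,10]

```text
time_s: 5.77
tcp_pos: [0.5046, -0.2046, 0.0504]
eef_rot: [-180.0, -0.0, -91.9]
contact_force: [0.6, -0.1, -1.6]
gripper_width: 0.0178
gripper_force: 60.0
```

```bash
python3 -c "
from h import *
go([.5036,-.204,.0486],-92); b=eyes.capture('scene'); go([.5036,-.204,.0486],-92); print(r.get_state()['moment'])
np.save('pics/last.npy',b)
h=b[175:200,240:270].astype(int).sum(2)//3
print(proj('scene',[.5117,-.006,.0115]),proj('scene',[.5117,-.006,.015]))
print(h[::1,::2])
"
```

```text
t 5.7667 pos [ 0.5046 -0.2046  0.0504] yaw -91.92 jaw 0.0178 row [-0.002  0.004  0.007] turn 0.001 F [ 0.6 -0.1 -1.6]
t 5.8167 pos [ 0.5047 -0.2046  0.0505] yaw -91.92 jaw 0.0176 row [-0.002  0.004  0.008] turn 0.001 F [-0.1 -0.6 -0.9]
[-0.05074033  0.11442915  0.01900605]
[254.58817419 195.04622308] [254.5831518  194.44843111]
[[236 237 235 236 237 215 117 124 126 125 123 126 125 125 121]
 [236 235 236 235 235 236 120 124 126 123 125 125 125 124 121]
 [237 235 235 235 236 240 170 121 124 125 125 123 123 103 192]
 [237 236 234 235 236 235 229 123 123 123 126 125 109 131 253]
 [236 236 233 235 235 236 240 164 123 124 125 110 142 236 238]
 [235 236 234 235 234 236 235 222 118 122 121 122 238 238 241]
 [234 236 236 233 235 235 235 245 120 118 118 217 236 234 241]
 [235 235 236 233 234 235 236 238 166 110 186 241 230 240 143]
 [236 233 236 235 234 235 236 235 228 154 248 234 231 239  26]
 [236 235 236 235 233 235 234 236 238 232 234 231 234 174  28]
 [236 235 235 236 234 235 235 237 235 236 233 230 234 162  82]
 [235 236 235 236 235 232 236 235 235 235 231 233 232 171 109]
 [232 237 235 234 236 233 235 234 237 234 225 233 232 184  49]
 [234 236 237 235 236 235 234 235 237 235 221 231 233 203  24]
 [238 234 237 235 236 235 233 236 235 237 236 229 233 245  65]
 [242 233 236 236 235 236 233 236 235 238 235 222 231 237 143]
 [248 237 235 237 234 236 235 233 237 231 225 230 230 234 218]
 [220 239 233 237 235 235 236 234 236 215 222 228 231 231 238]
 [119 242 235 235 236 234 236 238 220 231 230 230 229 230 232]
 [106 229 237 234 238 235 237 227 213 234 230 229 229 230 232]
 [220 198 240 233 237 237 236 183 233 231 232 229 230 229 232]
 [242 170 238 235 236 234 226 229 231 230 231 228 228 230 230]
 [237 238 226 238 235 210 221 232 231 229 232 229 222 229 225]
 [234 237 215 239 230 215 234 231 231 230 230 231 226 240 234]
 [233 235 222 222 203 233 233 231 231 232 223 239 248 248 248]]
```

Call:
step_arm:
  plan:
    - [0,0,0.006,0,10]
    - [0,0,0.006,0,10]
    - [0,0,0.006,0,10]

```text
time_s: 6.07
tcp_pos: [0.5044, -0.2044, 0.0487]
eef_rot: [-180.0, 0.0, -91.9]
contact_force: [-0.2, 1.0, -0.7]
gripper_width: 0.0174
gripper_force: 60.0
```

Call:
step_arm:
  plan:
    - [0,0,0.006,0,10]
    - [0,0,0.006,0,10]
    - [0,0,0.006,0,10]

```text
time_s: 6.32
tcp_pos: [0.5045, -0.2045, 0.0472]
eef_rot: [-180.0, -0.0, -91.9]
contact_force: [-0.4, -0.8, 1.1]
gripper_width: 0.0175
gripper_force: 60.0
```

```bash
python3 -c "
from h import *
for i in range(3): go([.5036,-.204,.0486],-92); print(r.get_state()['moment']); eyes.capture('top')"
```

```text
t 6.3167 pos [ 0.5045 -0.2045  0.0472] yaw -91.91 jaw 0.0175 row [-0.002  0.004 -0.005] turn 0.001 F [-0.4 -0.8  1.1]
[0.04168079 0.09831925 0.03866857]
t 6.3667 pos [ 0.5046 -0.2045  0.0473] yaw -91.92 jaw 0.0174 row [-0.002  0.004 -0.005] turn 0.001 F [-0.5 -0.9  0.5]
[ 0.03679865 -0.01185594  0.01791789]
t 6.4167 pos [ 0.5045 -0.2045  0.0473] yaw -91.92 jaw 0.018 row [-0.002  0.004 -0.005] turn 0.001 F [-0.6 -0.4  1.6]
[ 0.01417783  0.05317817 -0.03077372]
```

Call:
step_arm:
  plan:
    - [-0.02,0,0,0,10]
    - [-0.04,0,0,0,10]
    - [-0.06,0,0,0,10]
    - [-0.08,0,0,0,10]
    - [-0.1,0,0,0,10]
    - [-0.12,0,0,0,10]
    - [-0.14,0,0,0,10]
    - [-0.16,0,0,0,10]
    - [-0.18,0,0,0,10]
    - [-0.2,0,0,0,10]
    - [-0.22,0,0,0,10]
    - [-0.24,0,0,0,10]

```text
time_s: 7.47
tcp_pos: [0.5063, -0.144, 0.0471]
eef_rot: [180.0, 0.0, -91.9]
contact_force: [0.4, -3.0, 0.5]
gripper_width: 0.0176
gripper_force: 60.0
```

```bash
python3 look.py under1
```

```text
t 7.5167 pos [ 0.5064 -0.1434  0.047 ] yaw -91.91 jaw 0.0174 row [ 0.243  0.003 -0.006] turn 0.001 F [-0.2  2.2  0.9]
```

View pics/under1.png

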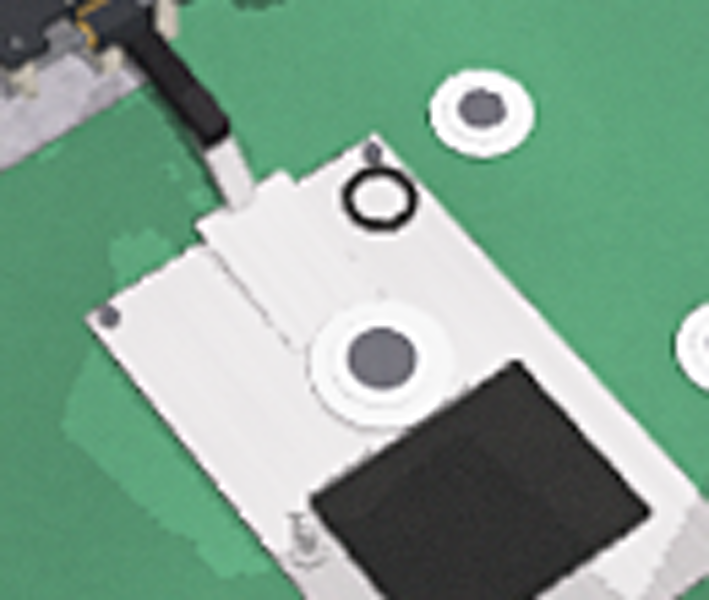

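Call:
step_arm:
  plan:
    - [-0.015,0,0,0,10]
    - [-0.03,0,0,0,10]
    - [-0.045,0,0,0,10]
    - [-0.06,0,0,0,10]
    - [-0.075,0,0,0,10]
    - [-0.09,0,0,0,10]
    - [-0.09,0,0,0,10]

```text
time_s: 8.1
tcp_pos: [0.5071, -0.1212, 0.047]
eef_rot: [-180.0, 0.0, -91.9]
contact_force: [-0.5, 0.9, 0.3]
gripper_width: 0.0174
gripper_force: 60.0
```

```bash
cat > trk.py <<'E'
from h import *
np.set_printoptions(precision=4,suppress=True)
b=eyes.capture('scene'); s=r.get_state(); np.save('pics/last.npy',b)
print('F',s['contact_force'],'tcp',s['tcp_pos'],'rot',s['eef_rot'],'t',s['time_s'])
c=b[195:270,240:330]; h=cv2.cvtColor(c,cv2.COLOR_RGB2HSV)
m=((h[...,2]>60)&(h[...,2]<150)&(h[...,1]<60)).astype(np.uint8)
n,l,st,ce=cv2.connectedComponentsWithStats(m)
for i in range(1,n):
    if st[i,4]>40:
        u,v=ce[i]+[240,195]; print('disc',st[i].tolist(),(round(u,1),round(v,1)),on('scene',u,v,.020),on('scene',u,v,.025))
E
python3 trk.py
```

```text
F [0.6948 1.1092 0.1987] tcp [ 0.5071 -0.1213  0.047 ] rot [-179.9938    0.0309  -91.9003] t 8.15
disc [29, 16, 12, 12, 108] (np.float64(274.7), np.float64(216.3)) [0.5136 0.0912 0.02  ] [0.5154 0.0931 0.025 ]
```

Call:
step_arm:
  plan:
    - [-0.015,0,0,0,10]
    - [-0.03,0,0,0,10]
    - [-0.045,0,0,0,10]
    - [-0.06,0,0,0,10]
    - [-0.075,0,0,0,10]
    - [-0.09,0,0,0,10]
    - [-0.105,0,0,0,10]
    - [-0.12,0,0,0,10]
    - [-0.135,0,0,0,10]
    - [-0.135,0,0,0,10]
    - [-0.135,0,0,0,10]

```text
time_s: 9.07
tcp_pos: [0.5083, -0.0876, 0.047]
eef_rot: [-180.0, 0.0, -91.9]
contact_force: [0.3, 2.0, -0.6]
gripper_width: 0.0173
gripper_force: 60.0
```

```bash
python3 trk.py
```

```text
F [0.5667 1.8222 0.3482] tcp [ 0.5083 -0.0877  0.047 ] rot [-179.9886    0.0354  -91.912 ] t 9.1167
disc [29, 16, 13, 11, 108] (np.float64(274.8), np.float64(216.1)) [0.5129 0.0909 0.02  ] [0.5147 0.0929 0.025 ]
```

Call:
step_arm:
  plan:
    - [-0.008,0,0,0,10]
    - [-0.016,0,0,0,10]
    - [-0.024,0,0,0,10]
    - [-0.032,0,0,0,10]
    - [-0.032,0,0,0,10]
    - [-0.032,0,0,0,10]

```text
time_s: 9.62
tcp_pos: [0.5085, -0.0801, 0.0471]
eef_rot: [-180.0, 0.0, -91.9]
contact_force: [0.8, -1.6, 1.5]
gripper_width: 0.0178
gripper_force: 60.0
```

```bash
python3 trk.py
```

```text
F [-0.0641 -1.585   1.8658] tcp [ 0.5085 -0.0801  0.047 ] rot [-179.9966    0.0094  -91.9155] t 9.6667
disc [29, 16, 12, 11, 107] (np.float64(274.8), np.float64(216.1)) [0.513  0.0908 0.02  ] [0.5149 0.0927 0.025 ]
```

Call:
step_arm:
  plan:
    - [-0.006,0,0,0,10]
    - [-0.012,0,0,0,10]
    - [-0.016,0,0,0,10]
    - [-0.016,0,0,0,10]
    - [-0.016,0,0,0,10]

```text
time_s: 10.08
tcp_pos: [0.5086, -0.0761, 0.047]
eef_rot: [-180.0, 0.0, -91.9]
contact_force: [-0.7, -2.1, 1.5]
gripper_width: 0.0181
gripper_force: 60.0
```

Call:
step_arm:
  plan:
    - [-0.006,0,0,0,10]
    - [-0.01,0,0,0,10]
    - [-0.01,0,0,0,10]
    - [-0.01,0,0,0,10]

```text
time_s: 10.42
tcp_pos: [0.5087, -0.0736, 0.047]
eef_rot: [-180.0, 0.0, -91.9]
contact_force: [-0.3, -2.5, 0.6]
gripper_width: 0.0177
gripper_force: 60.0
```

```bash
python3 trk.py
```

```text
F [ 0.5634 -1.8589  0.7541] tcp [ 0.5087 -0.0736  0.047 ] rot [179.9998   0.0076 -91.9159] t 10.4667
disc [29, 16, 12, 11, 107] (np.float64(274.8), np.float64(216.1)) [0.513  0.0908 0.02  ] [0.5149 0.0927 0.025 ]
```

Call:
step_arm:
  plan:
    - [0,0,0,0,10]
    - [0,0,0,0,10]
    - [-0.004,0,-0.013,0,10]
    - [-0.008,0,-0.026,0,10]
    - [-0.013,0,-0.04,0,10]
    - [-0.018,0,-0.054,0,10]
    - [-0.022,0,-0.067,0,10]
    - [-0.022,0,-0.067,0,10]
    - [-0.022,0,-0.067,0,10]
    - [-0.022,0,-0.067,0,10]
  newtons: 7

```text
time_s: 11.3
tcp_pos: [0.509, -0.0682, 0.0639]
eef_rot: [-180.0, 0.0, -91.9]
contact_force: [0.2, -0.4, -1.2]
gripper_width: 0.0179
gripper_force: 7.0
```

```bash
cat >> trk.py <<'E'
# black handle pixels and lifter side: handle centroid/ends
H=cv2.cvtColor(b,cv2.COLOR_RGB2HSV); 
cv2.imwrite('pics/cur.png',cv2.resize(b[140:260,190:350,::-1],(800,600),interpolation=cv2.INTER_CUBIC))
E
python3 trk.py
```

```text
F [-0.3074 -0.343  -1.0738] tcp [ 0.5089 -0.0682  0.0638] rot [-179.9897    0.0072  -91.9196] t 11.35
disc [29, 15, 13, 12, 117] (np.float64(275.0), np.float64(215.8)) [0.5117 0.0903 0.02  ] [0.5135 0.0923 0.025 ]
```

View pics/cur.png

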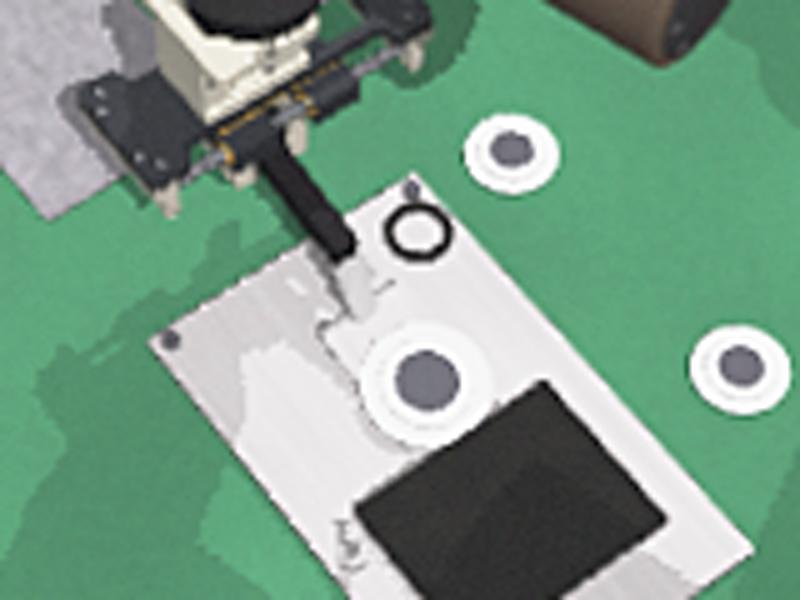

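Call:
step_arm:
  plan:
    - [0.016,0,0,0,10]
    - [0.032,0,0,0,10]
    - [0.048,0,0,0,10]
    - [0.034,0,-0.032,0,10]
    - [0.02,0,-0.065,0,10]
    - [0.003,0,-0.097,0,10]
    - [-0.014,0,-0.128,0,10]
    - [-0.034,0,-0.158,0,10]
    - [-0.054,0,-0.187,0,10]
    - [-0.076,0,-0.215,0,10]
    - [-0.098,0,-0.243,0,10]
    - [-0.098,0,-0.243,0,10]

```text
time_s: 12.35
tcp_pos: [0.5108, -0.0426, 0.1263]
eef_rot: [-179.8, 0.0, -91.9]
contact_force: [0.9, -1.6, 0.5]
gripper_width: 0.0182
gripper_force: 7.0
```

```bash
python3 trk.py; python3 -c "
import cv2,numpy as np
b=np.load('pics/last.npy'); h=cv2.cvtColor(b,cv2.COLOR_RGB2HSV)
print('\n'.join(''.join('#' if v<60 else '+' if v<150 else '.' if s<45 else ' ' for v,s in zip(h[y,225:325,2],h[y,225:325,1])) for y in range(160,250)))"
```

```text
F [ 1.0247 -2.3843  0.6934] tcp [ 0.5105 -0.0431  0.1256] rot [-179.88      0.0201  -91.8494] t 12.4
disc [30, 13, 12, 13, 118] (np.float64(275.0), np.float64(214.3)) [0.5086 0.0864 0.02  ] [0.5105 0.0884 0.025 ]
+++++++##+##++++++++++++###....                                                                     
++++++###++#+++++++++++####....                                                                     
++++++#++++++ +++++++######....                                                                     
++++++++++++++ ++++########....                                ........                             
+++++++++++++.  ++#########+..                               ............                           
+++++++++++++++++##########++                               ..............                          
++++++#+++++++++##+++#######++                             ........+.......                         
+++++##++++++++++++.+########+                             .....++++++......                        
+++###++++++++.++...+########+                            ......+++++++.....   
[... 7502 characters left out ...]
+++++++        ++.............+#############################################################+.
+++++++++++++        ++..............+############################################################+.
++++++++++++          ++..............##########################################################++..
++++++++++++           ++.............+########################################################+....
++++++++++++            ++.............+######################################################+.....
+++++++++++              ++.............+###################################################++......
++++++++++               ++........+.....+#################################################+........
```

Call:
step_arm:
  plan:
    - [-0.025,0,-0.026,0,10]
    - [-0.049,0,-0.052,0,10]
    - [-0.076,0,-0.076,0,10]
    - [-0.102,0,-0.098,0,10]
    - [-0.131,0,-0.12,0,10]
    - [-0.16,0,-0.141,0,10]
    - [-0.19,0,-0.16,0,10]
    - [-0.22,0,-0.178,0,10]
    - [-0.22,0,-0.178,0,10]
    - [-0.22,0,-0.178,0,10]
  newtons: 5

```text
time_s: 13.23
tcp_pos: [0.5122, 0.0118, 0.1696]
eef_rot: [-179.9, 0.0, -91.9]
contact_force: [0.9, -1.9, 2.3]
gripper_width: 0.018
gripper_force: 5.0
```

```bash
cat > asc.py <<'E'
import cv2,numpy as np
b=np.load('pics/last.npy'); h=cv2.cvtColor(b,cv2.COLOR_RGB2HSV)
print('\n'.join(''.join('#' if v<60 else '+' if v<150 else '-' if v<205 else '.' if s<45 else ' ' for v,s in zip(h[y,240:320,2],h[y,240:320,1])) for y in range(165,245)))
E
python3 trk.py; python3 asc.py; python3 -c "
from h import *
print(on('scene',275,214.3,.038))
f=np.array([.034,.9994]); s=np.array([.515,.127])
for t in (10,30,50,60,70,80,90):
    a=np.radians(t); q=s-f*(38*np.cos(a)-10*np.sin(a))/1000; print(t,proj('scene',[q[0],q[1],.010+.038*np.sin(a)+.010*np.cos(a)]))
"
```

```text
F [ 0.8965 -0.48    1.5023] tcp [0.512  0.0115 0.1694] rot [-179.9325    0.0117  -91.8813] t 13.2833
disc [32, 15, 12, 13, 120] (np.float64(277.3), np.float64(215.9)) [0.5067 0.0946 0.02  ] [0.5086 0.0966 0.025 ]
++++##++#++#+++++++++###..-------------------..............---------------------
+++##++++++++++++++#####--------------------......--+.......--------------------
+++#+++++++++++++#######+-------------------.....++++++-.....-------------------
+++++++++++ -+++########---+---------------.....-+++++++.....-------------------
++++++++++++-+##########-------------------.....++++++++-.....------------------
++++++++++++-+##########++----------------+.....+++++++++.....------------------
+++#+++++++++##+++######+-----------------+.....-+++++++-.....------------------
+###++++++-+++++-+#######+----------------+......-+++++-......------------------
##++++++++--+--.-+#######++-----------------.......---.......-------------------
+++++-+++++++----+########+----------------+.................+------------------
--+++--++++++----+########++----..-----------...............-----------------
[... 5144 characters left out ...]
##########################################+
+++++-...-..........-++#########################################################
++++++-.............-###########################################################
+++++++-............-###########################################################
++++++++........--..-+##########################################################
++++++++........----.-+#########################################################
[0.5153817  0.09372694 0.038     ]
10 [274.76858162 215.33885074]
30 [276.54627802 215.39477461]
50 [279.03751181 216.84716361]
60 [280.46090322 218.05753706]
70 [281.94455547 219.54682927]
80 [283.44072492 221.26902728]
90 [284.90050911 223.16928221]
```

Call:
step_arm:
  plan:
    - [-0.032,0,-0.016,0,10]
    - [-0.064,0,-0.032,0,10]
    - [-0.097,0,-0.045,0,10]
    - [-0.13,0,-0.058,0,10]
    - [-0.164,0,-0.068,0,10]
    - [-0.198,0,-0.078,0,10]
    - [-0.233,0,-0.085,0,10]
    - [-0.268,0,-0.092,0,10]
    - [-0.268,0,-0.092,0,10]
    - [-0.268,0,-0.092,0,10]
  newtons: 4

```text
time_s: 14.12
tcp_pos: [0.5141, 0.079, 0.1922]
eef_rot: [-180.0, 0.0, -91.9]
contact_force: [-0.5, -0.7, 1.8]
gripper_width: 0.0182
gripper_force: 4.0
```

```bash
python3 trk.py; python3 asc.py
```

```text
F [ 0.0558 -0.0665  1.0044] tcp [0.5141 0.0786 0.1921] rot [-179.9619    0.0259  -91.8821] t 14.1667
disc [35, 17, 11, 12, 101] (np.float64(279.8), np.float64(217.6)) [0.5048 0.1037 0.02  ] [0.5066 0.1056 0.025 ]
++++++++++++++#+++++++++-+++-----......--++#+++++++++++++#----------------------
+++++++++++++++#++++++++--++---......--++##+++++++++++++##..--------------------
++++++++++++++++#+++++++------......--++#+##+++++++++++###...-------------------
++++++++++++++++++++++++------....--++##+++#+-+++++++####+...-------------------
++++++++++++++++++++++++-----...---+##+++-++++++++++####+-....------------------
++++++++++++++++++++++++---....--++#++++++++++--++#####++.....------------------
++++++++++++++++++++++++-....--++##+++#++++++++++####+++-.....------------------
++++++++++++++++++++#+++-..---++#++++##++++++--+####+++-......------------------
+++++++++++++++++++++#++-.--++#++++++#+++++++..+#+----.......-------------------
+++++++++++++++++++++++++-++##+++++++++++++++..-+-...........+------------------
++++++++++++++++++++++++++##+++++++++++++----...............-----------------
[... 4892 characters left out ...]
+################################################+-.
-++.......-.............+++###################################################-.
-+++....--.-...........-++#####################################################-
--++...-....-.........-+#######################################################+
---++-...-..-.......-++#########################################################
---+++-.............-###########################################################
-----++-.....-......+###########################################################
---+++++......-.-----+##########################################################
----++++........-+++.-+#########################################################
```

Call:
step_arm:
  plan:
    - [-0.035,0,-0.004,0,10]
    - [-0.071,0,-0.008,0,10]
    - [-0.1,0,-0.009,0,10]
    - [-0.1,0,-0.009,0,10]
    - [-0.1,0,-0.009,0,10]

```text
time_s: 14.58
tcp_pos: [0.5149, 0.1038, 0.1945]
eef_rot: [-180.0, 0.0, -91.9]
contact_force: [0.3, -0.2, 1.9]
gripper_width: 0.0181
gripper_force: 4.0
```

Call:
step_arm:
  plan:
    - [0,0,0,0,10]
    - [0,0,0,0,10]
    - [0,0,0,0,10]
    - [0,0,-0.02,0,10]
    - [0,0,-0.04,0,10]
    - [0,0,-0.06,0,10]
    - [0,0,-0.08,0,10]
    - [0,0,-0.1,0,10]
    - [0,0,-0.12,0,10]
    - [0,0,-0.12,0,10]
  newtons: 60

```text
time_s: 15.42
tcp_pos: [0.5152, 0.1033, 0.2256]
eef_rot: [-179.9, 0.0, -91.9]
contact_force: [0.3, 0.6, -1.8]
gripper_width: 0.0174
gripper_force: 60.0
```

```bash
python3 trk.py; python3 asc.py | tail -60
```

```text
F [-0.3559  0.5579 -1.5474] tcp [0.5149 0.1033 0.225 ] rot [-179.9437    0.0329  -91.9161] t 15.4667
disc [36, 19, 11, 12, 82] (np.float64(281.4), np.float64(219.7)) [0.5056 0.1118 0.02  ] [0.5074 0.1137 0.025 ]
-----------+++#+++++#++++##+++-.-+++++++#####++---------------------------------
+----------++++##++++++###+++....-+---++#####++---------------------------------
++--------+---++##+++##++++##....-+--+########+---------------------------------
+-------+++...-+###+##++++++#+....--+#########+---------------------------------
------+---.....-++###+--+--+##+-+...-#########----------------------------------
-----+--........+++++-------+###++++##########----------------------------------
---+-+..........-++.--------+++###############-.--------------------------------
-----............-+-----------+++++--+########+..-------------------------------
+--...............--+-------------...-########+...-+----------------------------
+-.................-+--------------..-#########...-++---------------------------
....................----------------.-+########.....-+------------------------
[... 3271 characters left out ...]
+################################################+-.
-++.....................-++###################################################-.
-+++...................-++#####################################################-
--++..................-+#######################################################+
---++...............-++#########################################################
---+++..............-###########################################################
-----++.............-###########################################################
-----+++............-+##########################################################
------++.........++-.-+#########################################################
```

Call:
step_arm:
  plan:
    - [-0.02,0,-0.005,0,10]
    - [-0.04,0,-0.01,0,10]
    - [-0.06,0,-0.015,0,10]
    - [-0.08,0,-0.02,0,10]
    - [-0.1,0,-0.025,0,10]
    - [-0.12,0,-0.03,0,10]
    - [-0.14,0,-0.035,0,10]
    - [-0.14,0,-0.035,0,10]
    - [-0.14,0,-0.035,0,10]

```text
time_s: 16.22
tcp_pos: [0.5158, 0.1385, 0.2331]
eef_rot: [180.0, 0.0, -91.9]
contact_force: [-0.7, 0.5, -1.9]
gripper_width: 0.0177
gripper_force: 60.0
```

```bash
python3 trk.py; python3 asc.py | tail -65
```

```text
F [ 0.1747  0.0952 -1.2267] tcp [0.5157 0.1382 0.233 ] rot [179.9905  -0.0068 -91.8996] t 16.2667
disc [22, 0, 17, 10, 44] (np.float64(269.1), np.float64(197.3)) [0.4856 0.0311 0.02  ] [0.4876 0.0334 0.025 ]
+++++++++++##+-++++++++++++++++++++++#++-..--++##+++++#++++++++++###+-----------
+++++++++--+##+++++++++++++++++++++++++++.--++#++++++++++++++--++#++------------
++++++++---++#++++++++++++++++++++++++#++-++##+++++++++++++-----++--------------
++++++++--++++#+++++++++++++++++++++++++++##+++++++++++++-----------------------
++++++++--+++++#++++++++++++++++++++++++###+++++++++++++#+----------------------
++++++++++++++++#++++++++++++++++++++++####++++++++++++##-----------------------
+++++++++++++-+++#+++++++++++++++++++#####+++++++++++####-----------------------
++++++++++++-..-+##+++++++++++++++++#++++++++++++++++###+-----------------------
++++++++++-....-++##+++++++++++++++##++-+++- +#+++#####++-----------------------
+++++++++-......-++##++++++++++++++++#++++++  #++######+------------------------
-++++++-.........-++##+++++++#+++++++#+++++++++#######+-------------------------
-
[... 3672 characters left out ...]
+########..........................-#############+-.
-++.....................--+##########+.........................+##############-.
-+++...................-++############.........................+###############-
--++..................-+##############+.......................-################+
--+++...............-++################-......................+#################
---+++..............-###################.....................+##################
-----++.............-###################+...................+###################
-----+++............-+####################-................+####################
------++.........-+-.-+####################+-............-######################
```

Call:
step_arm:
  plan:
    - [0,0,-0.12,0,10]
    - [0,0,-0.24,0,10]
    - [0.16,0,-0.24,0,10]
    - [0.32,0,-0.24,0,10]
    - [0.48,0,-0.24,0,10]
    - [0.64,0,-0.24,0,10]
    - [0.8,0,-0.24,0,10]
    - [0.9,0,-0.24,0,10]
    - [0.9,0,-0.24,0,10]

```text
time_s: 17.02
tcp_pos: [0.5074, -0.0908, 0.2931]
eef_rot: [180.0, -0.0, -92.1]
contact_force: [-0.3, -0.5, -0.8]
gripper_width: 0.0183
gripper_force: 60.0
```

Run:
```python
from h import *
np.set_printoptions(precision=4,suppress=True)
b=eyes.capture('scene'); t=eyes.capture('top')
go([.5450,-.186,.200],-91.5)
c=b[90:290,150:350]
cv2.imwrite('pics/after.png',cv2.resize(c[:,:,::-1],(600,600),interpolation=cv2.INTER_CUBIC))
x0,y0=262,215; h=cv2.cvtColor(b,cv2.COLOR_RGB2HSV)[y0:285,x0:335]
m=((h[...,2]>150)).astype(np.uint8); n,l,st,ce=cv2.connectedComponentsWithStats(m)
for i in range(1,n):
    if st[i,4]>60: print(st[i].tolist(),ce[i]+[x0,y0],on('scene',*(ce[i]+[x0,y0]),.030))
f=np.array([.034,.9994]); p=np.array([.5257,.135])
```

```text
t 17.1167 pos [ 0.5079 -0.0879  0.293 ] yaw -92.08 jaw 0.0176 row [ 0.387 -0.163  0.372] turn -0.010 F [ 0.1  0.2 -1.3]
[0, 0, 73, 70, 2530] [294.3    245.8905] [0.534 0.201 0.03 ]
[52, 55, 21, 15, 190] [326.0474 278.9105] [0.5305 0.3265 0.03  ]
```

View pics/after.png

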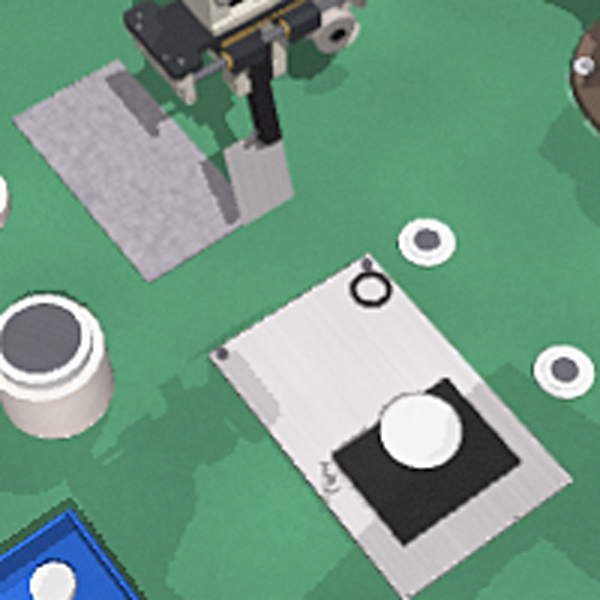

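Call:
step_arm:
  plan:
    - [0.15,-0.06,0,0,10]
    - [0.3,-0.13,0,0,10]
    - [0.387,-0.163,0.05,-0.01,10]
    - [0.387,-0.163,0.15,-0.01,10]
    - [0.387,-0.163,0.25,-0.01,10]
    - [0.387,-0.163,0.33,-0.01,10]
    - [0.387,-0.163,0.37,-0.01,10]
    - [0.387,-0.163,0.37,-0.01,10]
    - [0.387,-0.163,0.37,-0.01,10]

```text
time_s: 17.87
tcp_pos: [0.5462, -0.1842, 0.201]
eef_rot: [180.0, -0.0, -91.2]
contact_force: [0.4, 0.0, 0.1]
gripper_width: 0.0179
gripper_force: 60.0
```

Run:
```python
from h import *
np.set_printoptions(precision=4,suppress=True)
b=eyes.capture('scene'); t=eyes.capture('top'); np.save('pics/last.npy',b)
go([.5450,-.190,.187],-91.5)
c=on('scene',290.3,233.7,.030); print('cover',c); f=np.array([.034,.9994]); p=np.array([.5257,.135]); d=c[:2]-p; print('station xy',d@f, d@[-f[1],f[0]])
def fit(im,roi):
    x0,y0,x1,y1=roi; g=im[y0:y1,x0:x1].max(2); 
    m=(g>170).astype(np.uint8)
    print('\n'.join(''.join('.' if v>205 else '-' if v>150 else '+' if v>60 else '#' for v in r_) for r_ in g))
fit(b,(270,212,325,262))
```

```text
t 17.9667 pos [ 0.5469 -0.1845  0.2022] yaw -91.26 jaw 0.0175 row [0.022 0.007 0.061] turn 0.004 F [ 0.2 -0.4 -1.1]
cover [0.5182 0.1654 0.03  ]
station xy 0.03016914122498915 0.008507796594007832
.....................................------------------
......................................-----------------
.......................................----------------
........................................---------------
..........................-+#+...........--------------
.........................-++##-...........-------------
........................-######+...........------------
......................-++#######-..........------------
...................-.-###########...........-----------
.............--------++++########+...........----------
...........---..........-++#######+...........---------
..........--..............-++######+...........--------
.........--.................-+######+...........-------
.......-+-....................+######+...........------
.......--......................+######-...........-----
......--.......................-+######+...........----
......-
[... 1196 characters left out ...]
###################+-...----
############################################++-..------
###########################################+-..--.-----
##########################################+-..---.---.-
########################################+--.-----------
+######################################+-..------------
-+###################################++-...------------
.-##################################+-.....------------
.-+################################+-..---..-----------
..-+#############################+--.------.-----------
-..-+###########################+-..--------.----------
--..-+########################++-...---------.--------.
.....-#######################+-...-.---------..------.-
```

Call:
step_arm:
  plan:
    - [0,0,0.02,0,10]
    - [0,0,0.04,0,10]
    - [0,0,0.058,0,10]
    - [0,0,0.058,0,10]
  newtons: 5

```text
time_s: 18.3
tcp_pos: [0.546, -0.1849, 0.1859]
eef_rot: [-180.0, -0.0, -91.3]
contact_force: [0.8, -0.0, 0.2]
gripper_width: 0.0179
gripper_force: 5.0
```

Call:
step_arm:
  plan:
    - [0.05,0,0.006,0,10]
    - [0.1,0,0.015,0,10]
    - [0.155,0,0.028,0,10]
    - [0.208,0,0.042,0,10]
    - [0.25,0,0.06,0,10]
    - [0.295,0,0.08,0,10]
    - [0.338,0,0.1,0,10]
    - [0.378,0,0.125,0,10]
    - [0.418,0,0.152,0,10]
    - [0.456,0,0.18,0,10]
    - [0.456,0,0.18,0,10]

```text
time_s: 19.22
tcp_pos: [0.5421, -0.3002, 0.1388]
eef_rot: [179.8, 0.0, -91.4]
contact_force: [0.7, -0.8, 0.9]
gripper_width: 0.0181
gripper_force: 5.0
```

```bash
cat > asc2.py <<'E'
from h import *
b=eyes.capture('scene'); go([.545,-.372,.023],-91.5)
g=cv2.cvtColor(b,cv2.COLOR_RGB2HSV)[105:195,150:245]
print('\n'.join(''.join('#' if v<60 else ' ' if s>70 else '.' if v>195 else '-' if v>150 else '+'  for v,s in zip(q[:,2],q[:,1])) for q in g))
E
python3 asc2.py
```

```text
t 19.2667 pos [ 0.5421 -0.2994  0.1392] yaw -91.40 jaw 0.018 row [ 0.29  -0.019  0.465] turn 0.002 F [ 0.5 -0.2 -1.1]
 +#+++#++++++++##+  ++# #+++++++########++++                                                   
 ++#++++++++++++#   ++#  ++++###########++++                                                   
  ++#++++#+++++++    +++  +#############+++++                                                  
   +#+++++++++++#    ++-+ +#############+++++                                                  
    +##+++++++###  ++++++  ####++#######+++++                                                  
    ++#++++######+++++++   ##+#++#######+++++                                                  
      +##++##+##++++++    ###++++########++++                                                  
      ++####+-++++++      ++++--+########+++                                                   
       ++#++-.++++        +++----+#######++                                                    
       +++----++           ++----+########++                                                   
         +-----       
[... 6957 characters left out ...]
                            
         ++-------+++                                                                          
       +-...........--+                                                                        
     +-................-++                                                                     
    +.....--++++++-......-+                                                                    
   .....-++++++++++++-.....-+                                                                --
  ....-++++++++++++++++-.....-                                                              -..
 ...-+++++++++++++++++++-.....+                                                           +-...
```

Call:
step_arm:
  plan:
    - [0.055,0,0.048,0,10]
    - [0.102,0,0.098,0,10]
    - [0.146,0,0.155,0,10]
    - [0.186,0,0.214,0,10]
    - [0.22,0,0.277,0,10]
    - [0.248,0,0.341,0,10]
    - [0.262,0,0.375,0,10]
    - [0.272,0,0.408,0,10]
    - [0.28,0,0.438,0,10]
    - [0.286,0,0.455,0,10]
    - [0.287,0,0.46,0,10]
    - [0.287,0,0.46,0,10]

```text
time_s: 20.27
tcp_pos: [0.5415, -0.3704, 0.0261]
eef_rot: [180.0, -0.0, -91.3]
contact_force: [0.6, -0.1, -1.5]
gripper_width: 0.0174
gripper_force: 5.0
```

```bash
python3 asc2.py; python3 -c "
from h import *
print(r.get_state()['moment'], on('scene',211,166,.004))"
```

```text
t 20.3167 pos [ 0.5418 -0.3704  0.0264] yaw -91.30 jaw 0.0183 row [ 0.006 -0.013  0.014] turn 0.003 F [ 0.4  0.4 -1. ]
  +++++++++--+++++++##+########################++++  --                                        
+#++++++++++-+++++ +############+###############+++                                            
++++++++++++--++++ +########################### +                                              
++++++++++++--+++++++######+##################+                                                
+++++++++#++--++++++++####+++#########++####++                                                 
++++++++++#+-..+++++++++##+++########++###+++                                                  
+++++++++++#+..++####  ++++##########+#++++                                                    
++++++++++++#+-+####   +++++++++#++++#++++                                                     
+++++++++++++++###    #####++++++++#+++++++                                                    
+++++++++++#####    ############++++++++++++                                                   
+++++++++++##+##  ###
[... 7034 characters left out ...]
                                                
       +-............-+                                                                        
     +-................-+                                                                      
    +-....--++++++--.....-+                                                                    
   .....-++++++++++++-....--+                                                                --
  ....-++++++++++++++++-.....+                                                              -..
 ...-+++++++++++++++++++-.....+                                                           +-...
[-0.04088996  0.12568065 -0.02175396] [ 0.55056017 -0.17867957  0.004     ]
```

Call:
step_arm:
  plan:
    - [0,0,0.01,0,10]
    - [0,0,0.014,0,10]
    - [0,0,0.014,0,10]
    - [0,0,0.014,0,40]
    - [0,0,0.014,0,60]
    - [0,0,0.014,0,60]
    - [0,0,0.014,0,60]
    - [0,0,0.014,0,60]
    - [0,0,0.014,0,60]
    - [0,0,0.014,0,60]
    - [0,0,0.014,0,60]

```text
time_s: 21.23
tcp_pos: [0.5415, -0.3705, 0.0225]
eef_rot: [180.0, 0.0, -91.3]
contact_force: [0.0, -0.4, 0.4]
gripper_width: 0.0589
gripper_force: 0.0
```

Call:
step_arm:
  plan:
    - [0,0,-0.1,0,60]
    - [0,0,-0.25,0,60]
    - [0,0,-0.4,0,60]
    - [0,0,-0.5,0,60]
    - [0.1,0,-0.6,0,60]
    - [0.25,0,-0.6,0,60]
    - [0.4,0,-0.6,0,60]
    - [0.4,0,-0.6,0,60]
    - [0.4,0,-0.6,0,60]

```text
time_s: 21.98
tcp_pos: [0.5383, -0.4722, 0.1717]
eef_rot: [180.0, 0.0, -91.5]
contact_force: [-0.6, 0.7, -0.4]
gripper_width: 0.0599
gripper_force: 0.0
```

Run:
```python
from h import *
np.set_printoptions(precision=4,suppress=True)
go([.545,-.372,.023],-91.5)
b=eyes.capture('scene')
def show(roi,x=1):
    g=cv2.cvtColor(b,cv2.COLOR_RGB2HSV)[roi[1]:roi[3],roi[0]:roi[2]]
    print('\n'.join(''.join('#' if v<60 else ' ' if s>70 else '.' if v>195 else '-' if v>150 else '+'  for v,s in zip(q[:,2],q[:,1])) for q in g))
show((165,100,240,182))
c=b[212:262,270:325].max(2); m=(c>205).astype(np.uint8)
m=cv2.morphologyEx(m,cv2.MORPH_OPEN,np.ones((3,3)))
show((270,212,312,250))
```

```text
t 21.9833 pos [ 0.5383 -0.4722  0.1717] yaw -91.48 jaw 0.0599 row [-0.401 -0.016  0.595] turn 0.000 F [-0.6  0.7 -0.4]
                                                                           
                                                                           
                                                                           
                                                                           
                                                                           
                                                                           
                                                                           
                                                                           
                                                                           
                                                                           
                      ---                                                  
                     -----                                                 
         #         --------                                          
[... 6184 characters left out ...]
...-########
++####+..........................-########
#######..........................-########
#######..........................-########
#######+.........................+########
########........................-+########
########+.......................-#########
#########-.....................-+#########
##########.....................+##########
##########+...................+###########
############+................+############
#############+-............-##############
################+-......-+################
##########################################
##########################################
##########################################
##########################################
```

```bash
python3 -c "
from h import *
print(workorder.close_job())"
```

```text
the job is handed in; nothing more can be done
None
```

The job is handed in: the cover lies flat side up on the rubber pad, about 30 mm past the station's origin, and the lifter is back along the middle of its mat. The last camera image shows both in place, but the hand-in returned no verdict.

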